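Take the pipettor that belongs to the marked sample and hold it ready over the dish

ROBOT

A 6-joint arm with a two-finger parallel gripper is mounted at the origin on a cart in front of the work surface, level with it; the furniture and walls round the work are solid. World frame = base frame: x ahead of the robot, y to its left, z up, the work surface at z = 0. Lengths are in mm, angles in degrees, forces in N, time in s.
With the tool pointing down it reaches from about 350 to 850 mm from the base axis. Payload 8.1 kg.
Tool frame: the origin (TCP) lies at the very end of the fingers, on their centre line; the grasp point (between the pads) lies 19 mm behind it (pinch_z is the z of the grasp point in the tool frame, in mm); z points along the fingers, y is the direction in which the jaws open and shut (so a half turn about z gives the same grasp; the last joint's range is limited). The gripper opens to 85 mm and grips with 20 to 120 N. Pads are 22 mm wide; open, the fingers measure 114 mm over their backs; the gripper's body (76 mm by 85 mm) begins 54 mm behind the grasp point. The pads swing forward as they close: fully open they stand 13 mm farther back than shut.
Start: joints at [58.419, 7.471, 85.268, -0, 87.261, -4.893], TCP at [269.463, 536.092, 197.192] pointing down, gripper open.
Joint ranges: [-169.43, 169.43], [-51.17, 129.36], [1.28, 143.12], [-76.62, 256.62], [0, 156.53], [-152.29, 152.29]. Speed limits (degrees/s): [136.94, 136.94, 159.86, 180, 180, 180].

INTERFACE

Orientations are given as [roll, pitch, yaw] about the fixed x, y, z axes, in that order (R = Rz(yaw) Ry(pitch) Rx(roll)).
In Python, from bench import * gives the robot as it stands.
- The arm moves only by the shell command python3 -m creep 'ROWS' [FORCE]. ROWS is a JSON object of lists of equal length, an entry for each row: "translation": the shift along the tool's x, y, z in mm, a list of three; "rotation": the turn, a rotation vector about the tool's x, y, z in rad, a list of three; "claw": the finger opening in mm, from 0 to 85.4. In form: {"translation": [[dx, dy, dz], ...], "rotation": [[ax, ay, az], ...], "claw": [claw, ...]}. A call has 1 to 10 rows; each row shifts and turns the commanded pose from where the row before left it, along the tool's axes as they then stand; what a row does not reach is not made up. A row lasts 1/10 s, in which the tool goes at most 50 mm and 8.59 degrees, less where a joint would pass 70% of its speed; a pose out of reach is approached as far as the arm can. A call is refused whole if a number of a shift passes 50 or a number of a turn 0.15, either way. A call with a gripper value outside its range is refused whole. The fingers move at their own pace and stop on an object; FORCE is the grip in N (left out, the last holds). Time passes only in rows, so rows that do not move let the fingers close. It gives the time, the measured TCP pose, the force and the opening at its end, in the units of the state.
- sense(): the state, without advancing time (a new reading comes with each control period).
- snapshot(name): name is "scene" or "side" or "wrist"; returns a dict with "frame" (420x560x3 uint8, red, green, blue), "intrinsics" (3x3 intrinsics, pixels), "extrinsics" (4x4, takes a point from camera to world coordinates). Camera axes: x right, y up, looking along -z (the intrinsics and any distortion apply to the point x, -y, -z); pixel columns grow to the right and rows downward; lengths in mm; the calibration is good to about 2 mm. The wrist camera is an equidistant fisheye: a pixel r from the principal point sees the ray r / f radians off the axis. A picture is of the moment at which its call begins. There is no depth.
- hand_in(): hands the job in, once; it reports no verdict.
The state is a dict: "time": time; "joint_pos": joint angles; "qd": joint speeds; "joint_efforts": joint torques, N m; "tool_pos": TCP position; "tcp_rot": TCP orientation; "ft_force": force on the tool from outside, world axes, zero at the start; "wrist_torque": the same for the moment, N m; "finger_gap": finger opening in mm.
Only numpy, scipy, OpenCV 4.12 (cv2) and the standard library are available. Lean on these libraries where they do the work, as an engineer would, in place of code of your own. Each camera call takes 0.05 s, during which the arm holds its last target.

TASK

Look which dish stands on the yellow-ringed place of the sample board: for the dish with the red pieces take the red pipettor, for the dish with the dark brown pieces the grey one. Draw that pipettor up out of its stand, turn it to lean at about 45 degrees (towards any side) with its tip pointing down, and hold it with the tip about 5 cm above the middle of the ringed dish, touching nothing there. Finish while still holding it raised like that; leave the other pipettor in its well, and do not disturb the dishes or the other things.

Things in the scene. Friction and masses are not known exactly. Their poses are not given: they have to be found in the camera images.
- pip_red: light grey pipettor, red shaft and button, 214 mm long, 0.09 kg, tip down in a well. Local +y runs from button to tip (down at start), axis at local x=0, z=15 mm, origin at half length. Round: hand piece 29 mm dia. at y -87 to -8 mm, shaft 17 mm dia. y 12 to 74, tip 9 mm dia. to y 107, button 16 mm dia. up to y -107. Small finger hook on the +z side at y -87 to -75: grip the hand piece on its +x and -x sides
- pip_red_tip (a point): the tip (lower end) of the red pipettor, on its axis
- pip_red_grip (a point): point on the axis of the red pipettor in the middle of its hand piece's grip zone, 55 mm above half length: 162 mm from the tip, 52 mm below the top of the plunger button
- pip_grey: all-grey pipettor, 214 mm long, 0.09 kg, tip down in a well. Local +y runs from button to tip (down at start), axis at local x=0, z=15 mm, origin at half length. Round: hand piece 29 mm dia. at y -87 to -8 mm, shaft 17 mm dia. y 12 to 74, tip 9 mm dia. to y 107, button 16 mm dia. up to y -107. Small finger hook on the +z side at y -87 to -75: grip the hand piece on its +x and -x sides
- pip_grey_tip (a point): the tip (lower end) of the grey pipettor, on its axis
- pip_grey_grip (a point): point on the axis of the grey pipettor in the middle of its hand piece's grip zone, 55 mm above half length: 162 mm from the tip, 52 mm below the top of the plunger button
- stand: fixed white block 60 x 180 x 75 mm on a grey foot 96 x 206 x 8 mm; two round wells, 20 mm dia., open at the top face, 60 mm deep, at local y = +60 and -60 mm; a pipettor in each, either way round: tip 15 mm, top of button 229 mm above the worktop. Origin under the block's centre on the worktop, local x to its back, z up
- board: fixed grey sample board 90 x 180 x 6 mm with two white round places at local y = +43 and -43 mm, a dish on each; the place at +43 mm has a yellow ring, outer diameter 78 mm, around it. Origin under its centre on the worktop, z up
- marked_place (a point): centre of the yellow-ringed place, on the board's top face (6 mm above the worktop)
- dish_red: loose clear open petri dish with red-orange pieces in it, diameter 55 mm, 15 mm high; origin at the centre of its underside, z up. Stands on either place of the board
- dish_brown: loose clear open petri dish with dark brown pieces in it, diameter 55 mm, 17 mm high with its pieces; origin at the centre of its underside, z up. Stands on the other place
- pen: bystander: loose black marker pen, 13 x 132 x 15 mm, lying on the worktop; origin under its centre
- microscope: fixed white microscope with black eyepieces between stand and board: go round it, past its front (robot) side. Seen from above it covers about 0.32 m in x and 0.15 m in y, centred on its origin, and it is about 0.34 m high; origin on the worktop, x to its back
- empty_dish: bystander: loose empty clear petri dish, diameter 63 mm, 16 mm high; origin under its centre
Mind the look-alikes: they are no part of the job. Leave any purple look-alike of the dish_red alone. Leave any orange look-alike of the pip_grey alone.

How it is judged (in metres and radians):
On the way:
1. the pipettor that belongs to the ringed dish is gripped and drawn right out of its well (((horizontal distance between dish_red and marked_place below 0.03 m and height (world z) of pip_red_tip above 0.085 m and contact force between pip_red and the fingers above 1 N) or (horizontal distance between dish_brown and marked_place below 0.03 m and height (world z) of pip_grey_tip above 0.085 m and contact force between pip_grey and the fingers above 1 N))), for 0.2 s.
At the end, for the whole second after the job is handed in: The right pipettor is in the fingers and still, leaning 30 to 60 degrees from upright, tip down; the tip is within 25 mm sideways of the ringed dish's centre and 32 to 115 mm above the worktop, touching neither dish, board nor stand; the other pipettor has not moved over 2 cm (((horizontal distance between dish_red and marked_place below 0.03 m and horizontal distance between pip_red_tip and dish_red below 0.025 m and height (world z) of pip_red_tip between 0.032 and 0.115 m and angle between pip_red's own y axis and vertical between 2.094 and 2.618 rad and contact force between pip_red and the fingers above 1 N and contact force between pip_red and stand below 0.2 N and contact force between pip_red and board below 0.2 N and contact force between pip_red and dish_red below 0.2 N and linear speed of pip_red below 0.03 m/s and angular speed of pip_red below 0.2 rad/s and distance of pip_grey_tip from where it was at the start of the episode below 0.02 m) or (horizontal distance between dish_brown and marked_place below 0.03 m and horizontal distance between pip_grey_tip and dish_brown below 0.025 m and height (world z) of pip_grey_tip between 0.032 and 0.115 m and angle between pip_grey's own y axis and vertical between 2.094 and 2.618 rad and contact force between pip_grey and the fingers above 1 N and contact force between pip_grey and stand below 0.2 N and contact force between pip_grey and board below 0.2 N and contact force between pip_grey and dish_brown below 0.2 N and linear speed of pip_grey below 0.03 m/s and angular speed of pip_grey below 0.2 rad/s and distance of pip_red_tip from where it was at the start of the episode below 0.02 m))); the arm keeps its last pose, push and grip.
It fails at once if the wrong pipettor is pulled up by more than 2 cm ((horizontal distance between dish_red and marked_place below 0.03 m and height (world z) of pip_grey_tip above 0.035 m) or (horizontal distance between dish_brown and marked_place below 0.03 m and height (world z) of pip_red_tip above 0.035 m)).
It fails at once if a dish is pushed more than 15 mm (distance of any of dish_red, dish_brown from where it was at the start of the episode above 0.015 m).
It fails at once if a bystander is pushed more than 3 cm (distance of any of pen, empty_dish from where it was at the start of the episode above 0.03 m).
It also fails if it takes over 35 s, if anything falls off the work surface, if the arm or the gripper's body presses on something with over 40 N, if the wrist force passes 120 N, or if a joint passes its speed limit or range.

## Working session

There is one attempt and no reset: what is moved stays moved. The work goes in short steps, Python scripts to look and compute and a shell command to move; the robot and the scene stay as the last step left them, time stands still between calls to the robot, and variables do not carry over. Pictures are saved under pics/ and viewed, and the job is handed in when it is done.

```bash
mkdir -p pics; ls; python3 - <<'E'
from bench import *
import cv2
print(sense())
for n in ("scene","side","wrist"):
    s=snapshot(n); cv2.imwrite(f"pics/{n}0.png",s["frame"][:,:,::-1]); print(n,s["intrinsics"],s["extrinsics"].__repr__(), s.keys())
E
```

```text
pics
{'time': 0.0, 'joint_pos': array([ 5.84169927e+01,  7.51569072e+00,  8.53290609e+01,  8.73070421e-04,
        8.72607346e+01, -4.89402856e+00]), 'qd': array([ 0.07813542, -0.01875697, -0.04876716, -0.04039936,  0.00192296,
        0.02796565]), 'joint_efforts': array([-1.35203089e-03, -5.69409227e+01, -5.00545013e+01, -2.78984669e-05,
        1.49371993e-02,  6.46960373e-06]), 'tool_pos': array([269.1539876 , 535.56571792, 196.14049998]), 'tcp_rot': array([-1.79894973e+02, -9.86816272e-03,  1.53310970e+02]), 'ft_force': array([ 0.79204516, -0.53276951,  0.16909191]), 'wrist_torque': array([ 0.01967234, -0.01286663, -0.07057995]), 'finger_gap': 85.47195816123327}
scene [[433.17889633   0.         284.08319899]
 [  0.         433.17889633 211.84529137]
 [  0.           0.           1.        ]] array([[ 9.15993711e-01,  3.00631613e-01, -2.65661730e-01,
         2.32792108e+02],
       [-4.01048362e-01,  7.03904590e-01, -5.86241025e-01,
        -6.92838774e+02],
       [ 1.07579263e-02,  6.43536294e-01,  7.65339993e-01,
         1.02156883e+03],
       [ 0.00000000e+00,  0.00000000
[... 443 characters left out ...]
 4.21323051e-01,
         6.63970577e+02],
       [ 0.00000000e+00,  0.00000000e+00,  0.00000000e+00,
         1.00000000e+00]]) dict_keys(['frame', 'intrinsics', 'extrinsics'])
wrist [[325.1922621    0.         278.23159734]
 [  0.         325.1922621  214.96497062]
 [  0.           0.           1.        ]] array([[ 4.48462022e-01, -8.48480524e-01, -2.81002874e-01,
         1.96906632e+02],
       [ 8.93801758e-01,  4.25552356e-01,  1.41504807e-01,
         5.73705004e+02],
       [-4.82637391e-04, -3.14620395e-01,  9.49217454e-01,
         3.73813120e+02],
       [ 0.00000000e+00,  0.00000000e+00,  0.00000000e+00,
         1.00000000e+00]]) dict_keys(['frame', 'intrinsics', 'extrinsics'])
```

View pics/scene0.png

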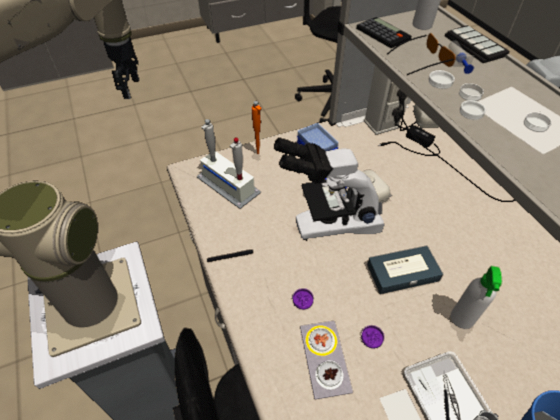

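View pics/side0.png

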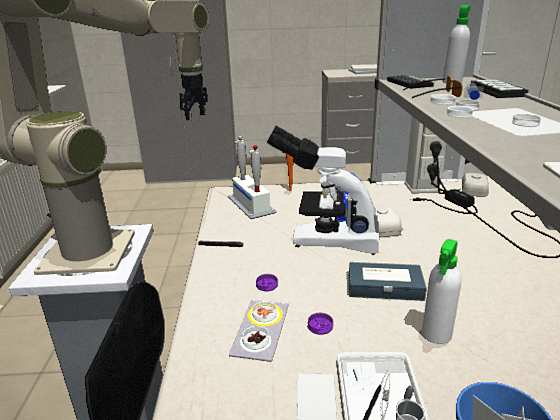

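View pics/wrist0.png

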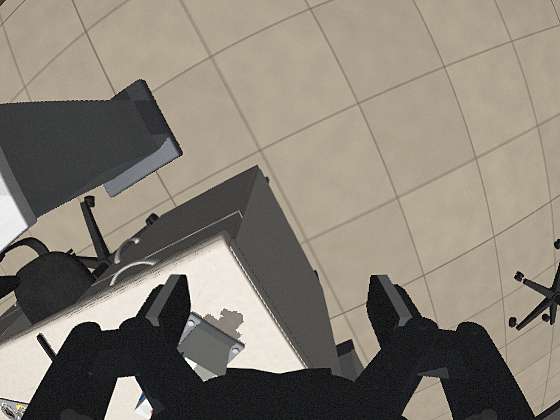

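The ringed place, at about (321,340) in the scene view, holds the red pieces, so I need the red pipettor, the right-hand one in the stand at about (238,160). I'll zoom in to measure it.

```bash
cat > h.py <<'E'
from bench import *
import cv2, numpy as np
def ray(s,u,v):
    K=s["intrinsics"];E=s["extrinsics"]
    d=np.array([(u-K[0,2])/K[0,0],-(v-K[1,2])/K[1,1],-1.]); d=E[:3,:3]@d
    return E[:3,3],d/np.linalg.norm(d)
def plane(s,u,v,z):
    o,d=ray(s,u,v); return o+d*(z-o[2])/d[2]
def proj(s,p):
    K=s["intrinsics"];E=s["extrinsics"]; c=E[:3,:3].T@(np.array(p,float)-E[:3,3])
    return np.array([K[0,2]+K[0,0]*c[0]/-c[2],K[1,2]+K[1,1]*(-c[1])/-c[2]])
def tri(s1,p1,s2,p2):
    o1,d1=ray(s1,*p1);o2,d2=ray(s2,*p2)
    t=np.linalg.lstsq(np.c_[d1,-d2],o2-o1,rcond=None)[0]
    a,b=o1+t[0]*d1,o2+t[1]*d2
    return (a+b)/2,np.linalg.norm(a-b)
def blobs(mask,amin=4):
    n,l,st,c=cv2.connectedComponentsWithStats(mask.astype(np.uint8))
    return [(c[i].round(1).tolist(),st[i].tolist()) for i in range(1,n) if st[i][4]>=amin]
E
python3 - <<'E'
from h import *
for n,(x0,y0,w,h),(a0,b0,aw,bh) in (("scene",(185,110,90,100),(285,280,110,130)),("side",(215,125,90,100),(220,260,120,110))):
    s=snapshot(n);f=s["frame"]
    hsv=cv2.cvtColor(f,cv2.COLOR_RGB2HSV)
    H,S,V=[hsv[:,:,i].astype(int) for i in range(3)]
    print(n,"red",blobs(((H<6)|(H>172))&(S>130)&(V>70),3))
    print(n,"yel",blobs((H>24)&(H<34)&(S>140)&(V>120),10))
    print(n,"pur",blobs((H>130)&(H<160)&(S>100)&(V>60),30))
    c=cv2.resize(f[y0:y0+h,x0:x0+w,::-1],None,fx=6,fy=6,interpolation=cv2.INTER_CUBIC);cv2.imwrite(f"pics/{n}_st.png",c)
    c=cv2.resize(f[b0:b0+bh,a0:a0+aw,::-1],None,fx=4.5,fy=4.5,interpolation=cv2.INTER_CUBIC);cv2.imwrite(f"pics/{n}_bd.png",c)
E
```

```text
scene red [([235.6, 139.4], [234, 138, 4, 4, 15]), ([240.2, 177.3], [239, 175, 3, 5, 6]), ([315.9, 337.7], [314, 336, 5, 4, 11]), ([323.0, 344.7], [322, 344, 3, 2, 3])]
scene yel [([320.7, 340.6], [306, 326, 31, 30, 206])]
scene pur [([302.5, 298.6], [293, 289, 20, 20, 319]), ([372.1, 336.5], [362, 326, 22, 22, 377])]
side red [([254.5, 146.4], [253, 145, 4, 4, 11]), ([256.8, 188.1], [255, 186, 4, 6, 18]), ([259.8, 309.1], [258, 308, 4, 3, 8]), ([263.2, 315.2], [263, 314, 2, 3, 4]), ([255.8, 335.6], [254, 334, 4, 4, 5]), ([257.0, 339.7], [256, 339, 3, 2, 3])]
side yel [([264.9, 317.8], [248, 306, 34, 20, 119])]
side pur [([266.3, 282.2], [256, 274, 21, 17, 295]), ([319.9, 323.2], [308, 313, 25, 21, 433])]
```

View pics/scene_st.png

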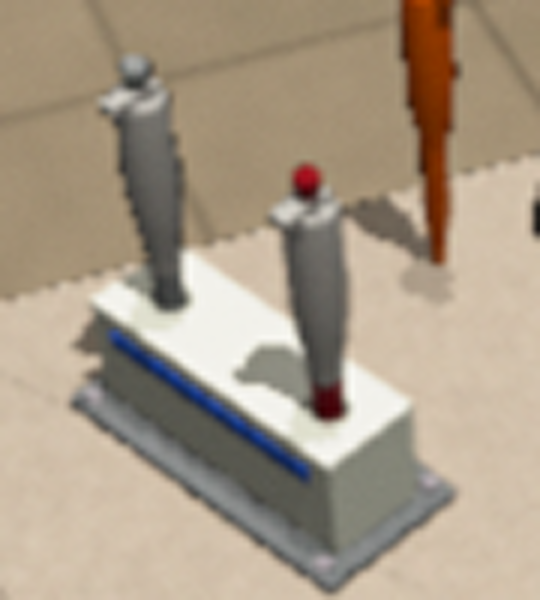

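View pics/side_st.png

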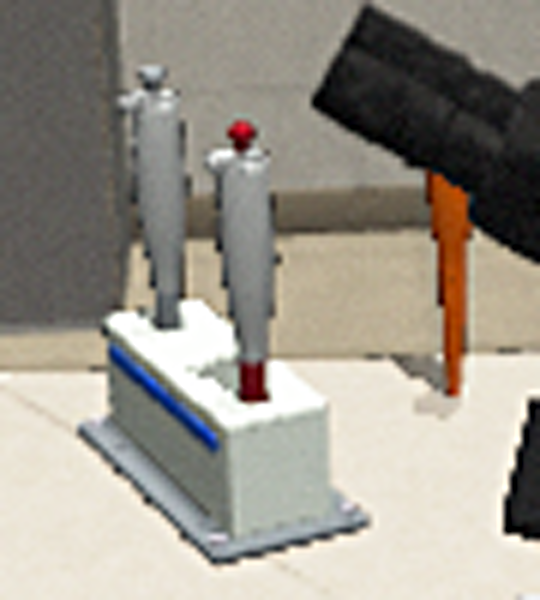

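View pics/scene_bd.png

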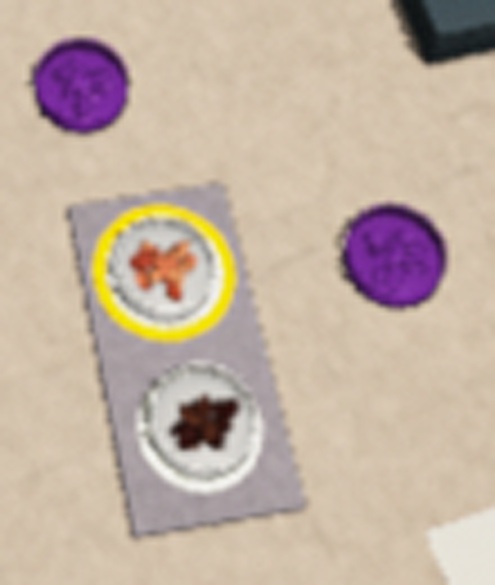

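Those views confirm it: the red-piece dish is in the yellow ring, and the red-button pipettor is in the stand end nearer the camera, with its hook on the blue-stripe side. Next I triangulate.

```bash
python3 - <<'E'
from h import *
np.set_printoptions(precision=1,suppress=True)
a=snapshot("scene");b=snapshot("side")
print("button",tri(a,(235.6,139.4),b,(254.5,146.4)))
print("shaft",tri(a,(240.0,176.5),b,(256.8,188.1)))
print("greybutton",tri(a,(185+134/6,110+68/6),b,(215+152/6,125+75/6)))
print("hook red",tri(a,(185+285/6,110+213/6),b,(215+217/6,125+160/6)))
print("ring",plane(a,320.7,340.6,6),plane(b,264.9,317.8,6), tri(a,(320.7,340.6),b,(264.9,317.8)))
# dish rim: fit gray
print("dish top centre scene",plane(a,285+161/4.5,280+268/4.5,12))
# stand top corners scene z=75
for u,v in ((90,300),(330,465),(412,403),(190,252)): print(plane(a,185+u/6,110+v/6,75))
for u,v in ((108,315),(228,432),(328,405)): print("s",plane(b,215+u/6,125+v/6,75))
for u,v in ((72,400),(333,590),(455,492)): print("foot",plane(a,185+u/6,110+v/6,8))
for p in ((68,205),(222,183),(305,508),(135,535)): print("board",plane(a,285+p[0]/4.5,280+p[1]/4.5,6))
for p in ((302.5,298.6),(372.1,336.5)): print("pur",plane(a,*p,8))
for p in ((208,260),(252,252)): print("pen",plane(a,*p,8))
# microscope extents
print("scope base", [plane(a,*p,0)[:2] for p in ((297,236),(382,230),(300,218))], "orange tip",plane(a,185+437/6,110+262/6,0),"eyepiece", tri(a,(278,148),b,(272,132)))
E
```

```text
button (array([490.4, 209.2, 228.3]), np.float64(1.4438160449996045))
shaft (array([490.8, 201.2,  89.7]), np.float64(1.8293452668226575))
greybutton (array([442.5, 319.3, 225.8]), np.float64(1.477152135308733))
hook red (array([479.1, 206.2, 212.4]), np.float64(1.743889106375427))
ring [ 502.4 -328.2    6. ] [ 505.  -338.4    6. ] (array([ 505.1, -324.3,   -5.4]), np.float64(0.7063426948283821))
dish top centre scene [ 502.2 -328.1   12. ]
[402.6 333.2  75. ]
[478.2 171.2  75. ]
[531.4 195.7  75. ]
[462.6 348.4  75. ]
s [407.1 340.6  75. ]
s [478.8 166.1  75. ]
s [532.7 195.8  75. ]
foot [382.9 333.2   8. ]
foot [467.1 149.1   8. ]
foot [549.7 188.    8. ]
board [ 472.7 -272.4    6. ]
board [ 557.9 -294.7    6. ]
board [ 513.4 -468.2    6. ]
board [ 428.8 -445.7    6. ]
pur [ 509.9 -207.2    8. ]
pur [ 623.2 -369.9    8. ]
pen [319.    6.1   8. ]
pen [441.4 -16.9   8. ]
scope base [array([585.1, -10.4]), array([827.9, -90. ]), array([622.2,  48.2])] orange tip [609.4 367.1   0. ] eyepiece (array([542.7,  31.2, 324. ]), np.float64(1.6326299854705932))
```

Measured: red axis at about (491,208), button z 228 (expected 229), stand yaw about 23.5°. The ring is at about (502,-328). Two things left to check before moving are the dark chair near the robot and the ring heights. First I lift and go across above the pipettors.

```bash
python3 -m creep '{"translation":[[0,0,-30],[0,0,-30],[0,0,-30],[0,0,0]],"rotation":[[0,0,-0.146],[0,0,-0.146],[0,0,-0.146],[0,0,0]],"claw":[65,65,65,65]}'
python3 - <<'E'
from h import *
np.set_printoptions(precision=1,suppress=True)
from scipy.spatial.transform import Rotation as R
a=snapshot("scene");b=snapshot("side")
print("chair top",tri(a,(183,330),b,(160,288)),tri(a,(183,330),b,(150,283)))
s=sense();r=R.from_euler('xyz',s['tcp_rot'],degrees=True)
print(s['tool_pos'],s['tcp_rot'],s['joint_pos'])
print(r.inv().apply(np.array([491,208,285])-s['tool_pos']))
E
```

```text
time: 0.75
tool_pos: [270.6, 538.0, 293.1]
tcp_rot: [179.6, 0.2, 178.7]
ft_force: [1.0, -0.3, 0.3]
finger_gap: 64.8
chair top (array([ 211.3, -131. ,  -52.2]), np.float64(28.199759267861303)) (array([ 204.1, -154.7,  -14.4]), np.float64(9.806457650791087))
[269.8 536.6 288.1] [179.9   0.1 178.3] [ 58.4   6.3  77.1  -0.   96.4 -29.9]
[-230.7 -322.     2.8]
```

```bash
python3 -m creep '{"translation":[[-23,-32,0],[-23,-32,0],[-23,-32,0],[-23,-32,0],[-23,-32,0],[-23,-32,0],[-23,-32,0],[-23,-32,0],[-23,-32,0],[-23,-32,0]],"rotation":[[0,0,0],[0,0,0],[0,0,0],[0,0,0],[0,0,0],[0,0,0],[0,0,0],[0,0,0],[0,0,0],[0,0,0]],"claw":[65,65,65,65,65,65,65,65,65,65]}'
python3 -m creep '{"translation":[[0,0,0],[0,0,0],[0,0,0],[0,0,0],[0,0,0]],"rotation":[[0,0,-0.147],[0,0,-0.147],[0,0,-0.147],[0,0,0],[0,0,0]],"claw":[65,65,65,65,65]}'
python3 - <<'E'
from h import *
np.set_printoptions(precision=1,suppress=True)
from scipy.spatial.transform import Rotation as R
s=sense();r=R.from_euler('xyz',s['tcp_rot'],degrees=True)
print(s['tool_pos'],s['tcp_rot'],s['joint_pos'])
print(r.inv().apply(np.array([491,208,285])-s['tool_pos']))
for n in ("scene","side","wrist"):
    f=snapshot(n)["frame"][:,:,::-1]
    if n!="wrist": f=cv2.resize(f[60:230,150:350],None,fx=4,fy=3.5)[:600]
    cv2.imwrite(f"pics/{n}1.png",f)
E
```

```text
time: 1.85
tool_pos: [490.4, 208.1, 285.2]
tcp_rot: [-180.0, -0.2, 178.3]
ft_force: [0.3, 0.8, 0.8]
finger_gap: 64.9
time: 2.35
tool_pos: [489.9, 209.7, 285.9]
tcp_rot: [180.0, -0.1, -156.6]
ft_force: [-0.4, -0.2, -0.4]
finger_gap: 65.1
[489.9 209.7 285.9] [ 180.    -0.1 -156.6] [ 17.7  -4.   87.8  -0.   96.3 -95.7]
[-0.3 -2.   0.9]
```

View pics/wrist1.png

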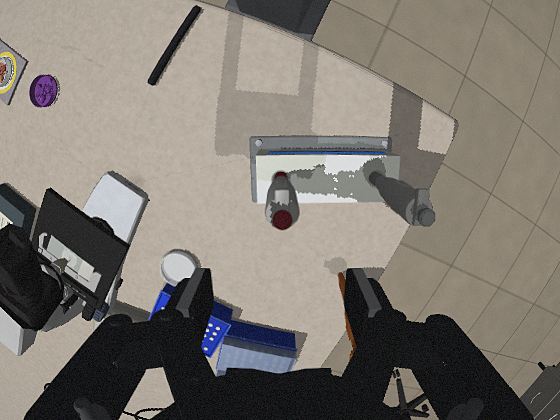

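View pics/side1.png

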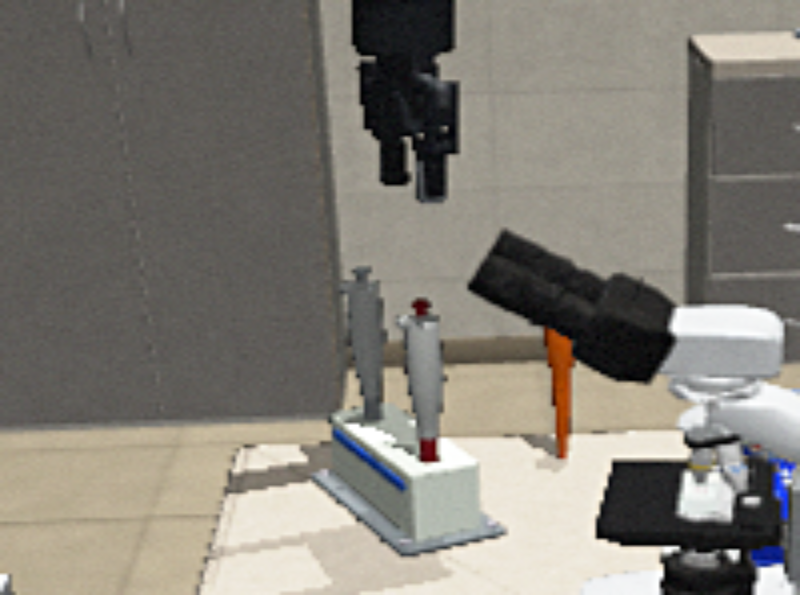

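In the wrist view the stand edge is parallel to the jaw direction, the red button is at (282,219), and the jaw centre is at about column 278. I check the button with a fisheye ray.

```bash
python3 - <<'E'
from h import *
np.set_printoptions(precision=1,suppress=True)
from scipy.spatial.transform import Rotation as R
w=snapshot("wrist");K=w["intrinsics"];E=w["extrinsics"]
D=np.zeros(4) 
# cv2.fisheye with zero coefficients is the equidistant model
def fr(u,v,z):
    p=cv2.fisheye.undistortPoints(np.array([[[u,v]]],float),K,D)[0,0]
    d=E[:3,:3]@np.array([p[0],-p[1],-1]); o=E[:3,3]; return o+d*(z-o[2])/d[2]
h=cv2.cvtColor(w["frame"],cv2.COLOR_RGB2HSV);H,S,V=[h[:,:,i].astype(int) for i in range(3)]
bl=[b for b in blobs(((H<6)|(H>172))&(S>130)&(V>50),8)];print(bl)
for b in bl[:]:
    c=b[0]; 
    if 260<c[0]<310 and 160<c[1]<240: print(c,fr(*c,222 if c[1]>200 else 90))
E
```

```text
[([3.2, 67.2], [1, 64, 5, 7, 20]), ([276.5, 174.6], [275, 173, 5, 5, 11]), ([281.9, 218.8], [273, 210, 19, 19, 237])]
[276.5, 174.6] [485.  207.3  90. ]
[281.9, 218.8] [491.4 215.4 222. ]
```

```bash
python3 -m creep '{"translation":[[0,0,25],[0,0,25],[0,0,25],[0,0,20],[0,0,15],[0,0,12],[0,0,0],[0,0,0]],"rotation":[[0,0,0],[0,0,0],[0,0,0],[0,0,0],[0,0,0],[0,0,0],[0,0,0],[0,0,0]],"claw":[65,65,65,65,65,65,65,65]}' 50
python3 - <<'E'
from h import *
np.set_printoptions(precision=1,suppress=True)
s=sense();print(s['tool_pos'],s['tcp_rot'],s['ft_force'])
for n in ("scene","side"):
    f=snapshot(n)["frame"][:,:,::-1]
    f=cv2.resize(f[100:220,180:330],None,fx=5,fy=5)
    cv2.imwrite(f"pics/{n}2.png",f)
E
```

```text
time: 3.35
tool_pos: [490.8, 210.0, 165.8]
tcp_rot: [-180.0, 0.0, -156.3]
ft_force: [0.0, 0.5, 0.4]
finger_gap: 64.5
[490.8 210.  165.8] [-180.     0.  -156.3] [0.  0.5 0.4]
```

View pics/scene2.png

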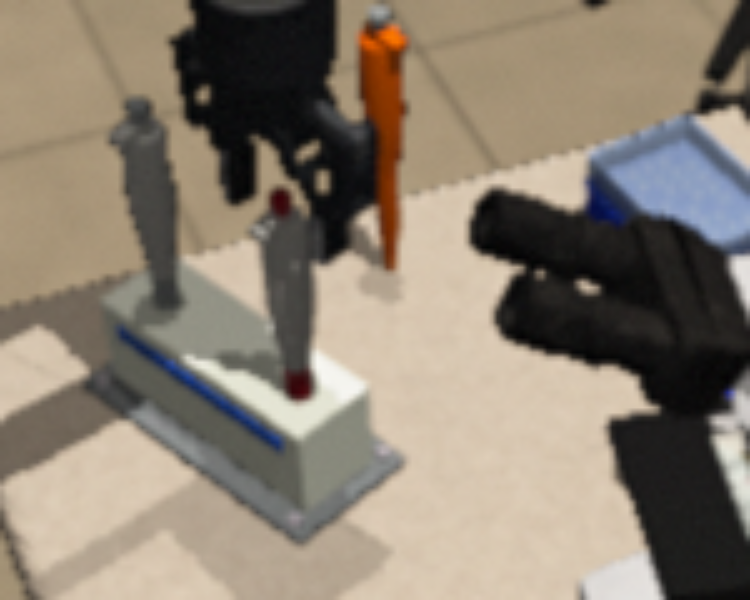

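View pics/side2.png

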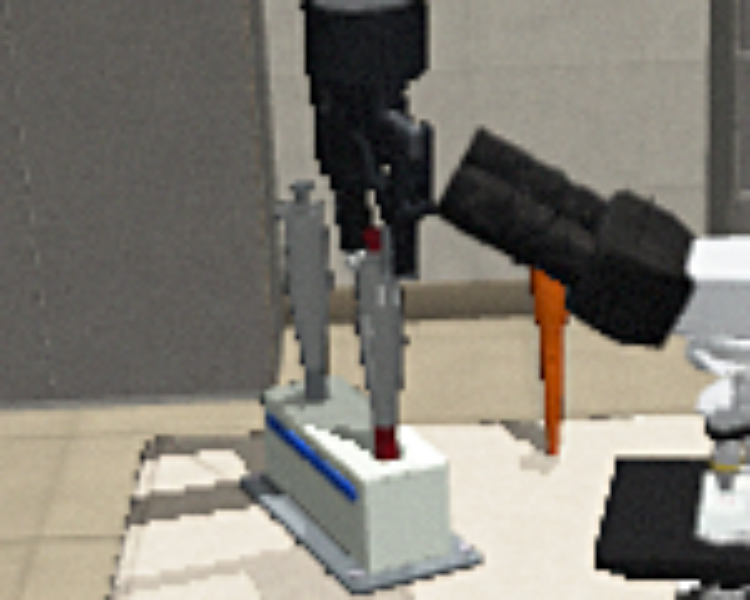

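```bash
python3 - <<'E'
from h import *
np.set_printoptions(precision=1,suppress=True)
s=sense();print(s['time'],s['tool_pos'],s['qd'])
for n,m in (("scene",[(228,140),(247,151)]),("side",[(180+352/5,150),(180+407/5,155)])):
    a=snapshot(n)
    for p in ((491,209,166),(491,209,180),(491,209,229),(491,209,75)): print(n,p,proj(a,p))
    h=cv2.cvtColor(a["frame"],cv2.COLOR_RGB2HSV);H,S,V=[h[:,:,i].astype(int) for i in range(3)]
    print(blobs(((H<6)|(H>172))&(S>130)&(V>50),4)[:2])
a=snapshot("scene");b=snapshot("side")
print("L tip",tri(a,(228,140),b,(180+352/5,150)),"R tip",tri(a,(247,151),b,(180+407/5,155)))
E
```

```text
3.45 [491.3 210.1 166.6] [-0.  -0.  -0.   0.  -0.1 -0.1]
scene (491, 209, 166) [237.6 155.9]
scene (491, 209, 180) [237.2 152.2]
scene (491, 209, 229) [236. 139.]
scene (491, 209, 75) [239.7 178. ]
[([235.6, 139.9], [234, 138, 4, 5, 15]), ([239.6, 176.7], [238, 175, 4, 5, 17])]
side (491, 209, 166) [255.5 165.3]
side (491, 209, 180) [255.2 161.1]
side (491, 209, 229) [254.5 146.3]
side (491, 209, 75) [256.8 191.4]
[([254.2, 147.3], [253, 146, 3, 4, 10]), ([256.8, 188.4], [255, 185, 5, 7, 24])]
L tip (array([476.3, 238.9, 207.4]), np.float64(1.1142644055568378)) R tip (array([509.8, 170.5, 211.8]), np.float64(4.037848802670259))
```

```bash
python3 - <<'E'
from h import *
f=[snapshot(n) for n in ("scene","side")]
o=[]
for a,(x,y) in zip(f,((195,95),(215,105))):
    c=cv2.resize(a["frame"][y:y+90,x:x+65,::-1],None,fx=6,fy=6,interpolation=cv2.INTER_CUBIC)
    c=np.clip(c.astype(float)*1.8,0,255).astype(np.uint8)
    for z in (166,180,237):
        u=proj(a,(491,209,z));cv2.drawMarker(c,(int((u[0]-x)*6),int((u[1]-y)*6)),(0,255,0),0,12)
    o.append(c)
cv2.imwrite("pics/z3.png",np.hstack(o))
w=snapshot("wrist")["frame"][:,:,::-1];cv2.imwrite("pics/w3.png",w)
E
```

```text
(no output)
```

View pics/z3.png

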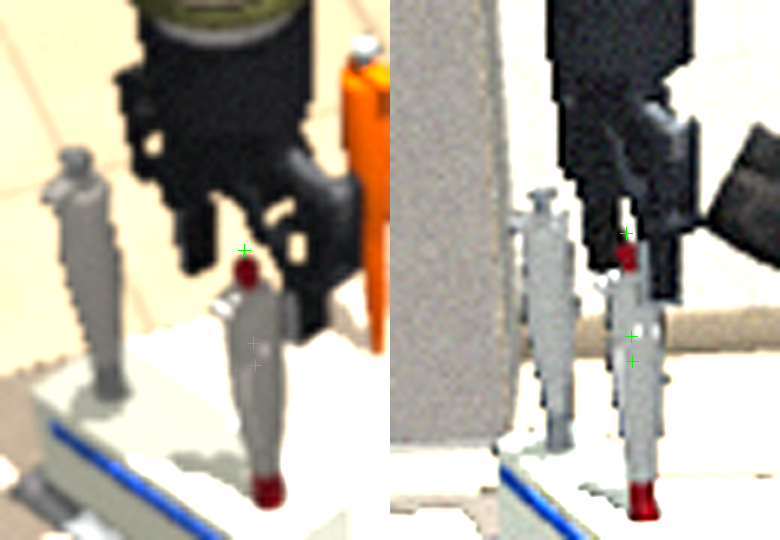

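View pics/w3.png

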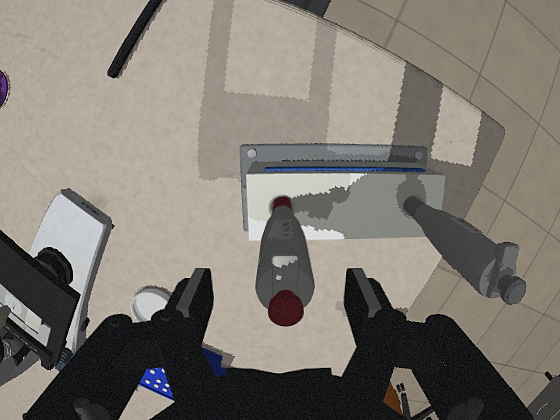

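```bash
python3 - <<'E'
from h import *
np.set_printoptions(precision=1,suppress=True)
from scipy.spatial.transform import Rotation as R
w=snapshot("wrist");K=w["intrinsics"];E=w["extrinsics"];s=sense()
r=R.from_euler('xyz',s['tcp_rot'],degrees=True)
def fp(p):
    c=E[:3,:3].T@(p-E[:3,3]); q=np.array([[[c[0]/-c[2],-c[1]/-c[2]]]])
    return cv2.fisheye.distortPoints(q,K,np.zeros(4))[0,0]
print(s['tool_pos'],E[:3,3],r.inv().apply(E[:3,3]-s['tool_pos']),r.inv().apply(-E[:3,2]))
for z in (0,-10,-19,-40):
    for y in (-32,0,32):
        print(z,y,fp(s['tool_pos']+r.apply([0,y,z])), fp(s['tool_pos']+r.apply([11,y,z])))
print(fp(np.array([491,209,229.])),fp(np.array([491,209,75.])))
E
```

```text
[490.6 209.8 165.4] [416.3 178.9 343. ] [  80.4    1.5 -177.7] [-0.3  0.   0.9]
0 -32 [222.5 248.3] [221.4 231.4]
0 0 [275.5 248.7] [275.4 231.6]
0 32 [328.5 248.4] [329.6 231.4]
-10 -32 [219.8 255.4] [218.5 237.8]
-10 0 [275.3 255.9] [275.3 238.1]
-10 32 [331.  255.5] [332.2 237.9]
-19 -32 [217.2 262.4] [215.7 244.1]
-19 0 [275.2 263. ] [275.1 244.5]
-19 32 [333.4 262.5] [334.7 244.3]
-40 -32 [210.1 281.3] [208.1 261.5]
-40 0 [274.9 282.3] [274.8 262.3]
-40 32 [339.9 281.6] [341.7 261.7]
[272.1 310.2] [275.2 205.3]
```

Both fixed views and the wrist view put the open fingertips at z about 205, roughly 40 mm behind the reported TCP (z 166). That doesn't match the stated geometry. I'll half-close without touching and look at where the pads go.

```bash
python3 -m creep '{"translation":[[0,0,0],[0,0,0],[0,0,0],[0,0,0]],"rotation":[[0,0,0],[0,0,0],[0,0,0],[0,0,0]],"claw":[40,40,40,40]}'
python3 - <<'E'
from h import *
f=[snapshot(n) for n in ("scene","side")]
o=[]
for a,(x,y) in zip(f,((195,95),(215,105))):
    c=cv2.resize(a["frame"][y:y+90,x:x+65,::-1],None,fx=6,fy=6,interpolation=cv2.INTER_CUBIC)
    c=np.clip(c.astype(float)*1.8,0,255).astype(np.uint8)
    for z in (166,180,237):
        u=proj(a,(491,209,z));cv2.drawMarker(c,(int((u[0]-x)*6),int((u[1]-y)*6)),(0,255,0),0,12)
    o.append(c)
cv2.imwrite("pics/z4.png",np.hstack(o))
w=snapshot("wrist")["frame"][200:,100:460,::-1];cv2.imwrite("pics/w4.png",cv2.resize(w,None,fx=2,fy=2))
E
```

```text
time: 4.25
tool_pos: [490.5, 209.8, 165.2]
tcp_rot: [180.0, -0.0, -156.3]
ft_force: [0.0, -0.9, -0.1]
finger_gap: 40.2
```

View pics/z4.png

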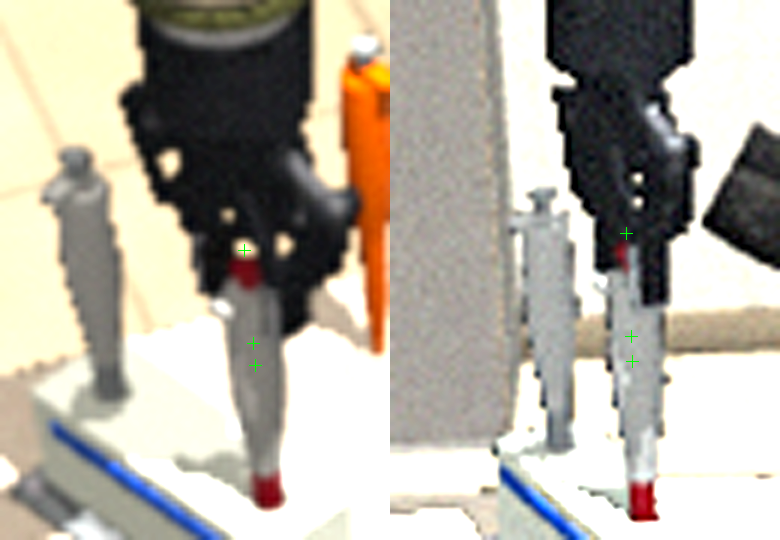

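View pics/w4.png

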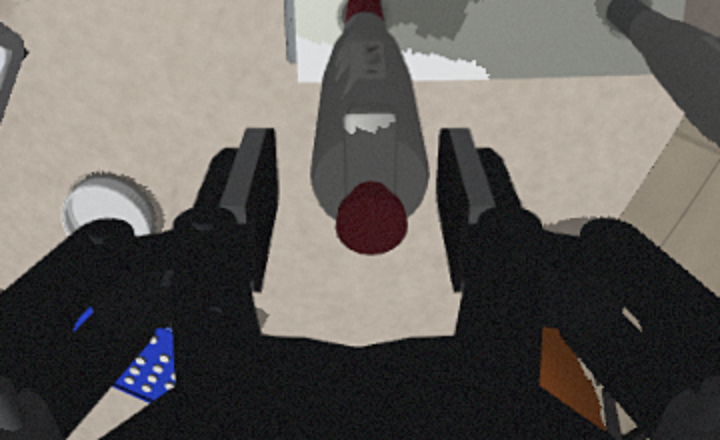

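The pads really sit only around the button and the top of the hand piece. I'll lower in small steps and watch the force.

```bash
python3 -m creep '{"translation":[[0,0,0],[0,0,4],[0,0,4],[0,0,0]],"rotation":[[0,0,0],[0,0,0],[0,0,0],[0,0,0]],"claw":[55,55,55,55]}'
for i in 1; do :; done; python3 -m creep '{"translation":[[0,0,2],[0,0,2],[0,0,0]],"rotation":[[0,0,0],[0,0,0],[0,0,0]],"claw":[55,55,55]}'
python3 -m creep '{"translation":[[0,0,2],[0,0,2],[0,0,0]],"rotation":[[0,0,0],[0,0,0],[0,0,0]],"claw":[55,55,55]}'
```

```text
time: 4.8
tool_pos: [489.9, 209.6, 156.1]
tcp_rot: [180.0, -0.1, -156.3]
ft_force: [0.1, -1.1, -0.4]
finger_gap: 54.8
time: 5.1
tool_pos: [490.3, 209.8, 152.8]
tcp_rot: [180.0, -0.0, -156.3]
ft_force: [-0.3, -0.5, 0.1]
finger_gap: 55.0
time: 5.4
tool_pos: [490.3, 209.8, 148.8]
tcp_rot: [180.0, -0.0, -156.3]
ft_force: [0.2, 0.1, 0.3]
finger_gap: 55.0
```

No force at z 149, where the stated dimensions would already have the body on the button, so the images are right. On down to about 135.

```bash
python3 -m creep '{"translation":[[0,0,4],[0,0,4],[0,0,3],[0,0,3],[0,0,0]],"rotation":[[0,0,0],[0,0,0],[0,0,0],[0,0,0],[0,0,0]],"claw":[55,55,55,55,55]}'
python3 - <<'E'
from h import *
f=[snapshot(n) for n in ("scene","side")]
o=[]
for a,(x,y) in zip(f,((195,95),(215,105))):
    c=cv2.resize(a["frame"][y:y+90,x:x+65,::-1],None,fx=6,fy=6,interpolation=cv2.INTER_CUBIC)
    c=np.clip(c.astype(float)*1.8,0,255).astype(np.uint8)
    for z in (135,180,237):
        u=proj(a,(491,209,z));cv2.drawMarker(c,(int((u[0]-x)*6),int((u[1]-y)*6)),(0,255,0),0,12)
    o.append(c)
cv2.imwrite("pics/z5.png",np.hstack(o))
w=snapshot("wrist")["frame"][200:,100:460,::-1];cv2.imwrite("pics/w5.png",cv2.resize(w,None,fx=2,fy=2))
E
```

```text
time: 5.9
tool_pos: [490.1, 209.7, 134.5]
tcp_rot: [180.0, -0.1, -156.3]
ft_force: [-0.3, 0.2, -0.6]
finger_gap: 55.2
```

View pics/z5.png

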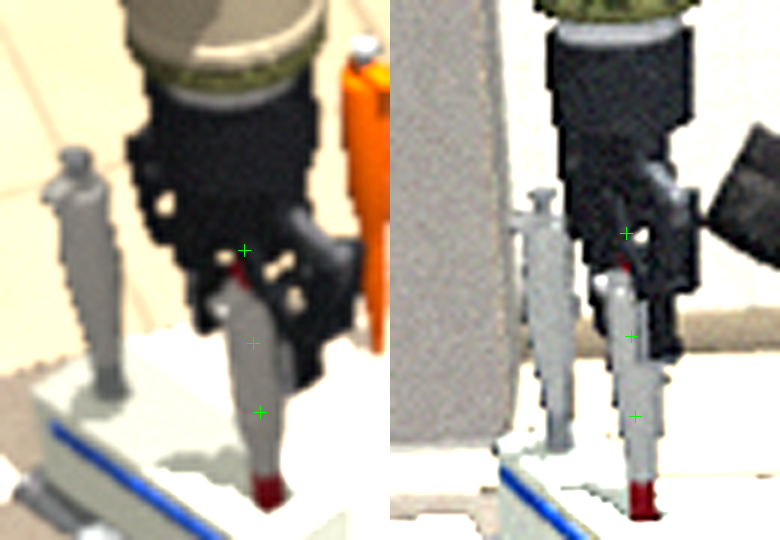

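View pics/w5.png

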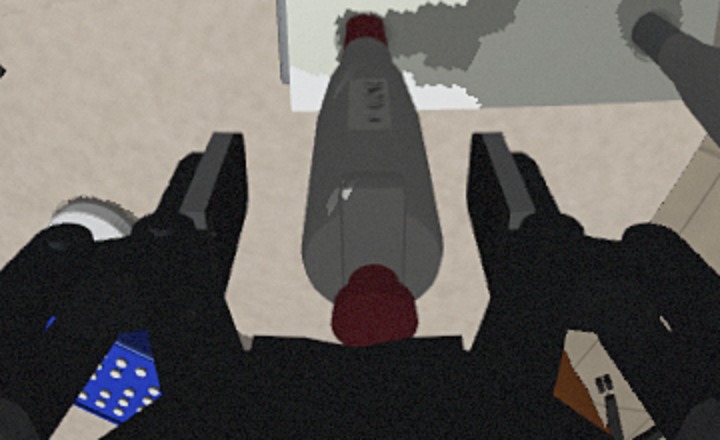

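The views show the pads now flanking the upper hand piece (tips at z about 172), the button still clear of the palm and the pipettor roughly centred. I close here.

```bash
python3 -m creep '{"translation":[[0,0,0],[0,0,0],[0,0,0],[0,0,0],[0,0,0],[0,0,0],[0,0,0],[0,0,0]],"rotation":[[0,0,0],[0,0,0],[0,0,0],[0,0,0],[0,0,0],[0,0,0],[0,0,0],[0,0,0]],"claw":[40,30,20,10,10,10,10,10]}' 60
python3 - <<'E'
from h import *
f=[snapshot(n) for n in ("scene","side")]
o=[]
for a,(x,y) in zip(f,((195,95),(215,105))):
    c=cv2.resize(a["frame"][y:y+90,x:x+65,::-1],None,fx=6,fy=6,interpolation=cv2.INTER_CUBIC)
    o.append(np.clip(c.astype(float)*1.8,0,255).astype(np.uint8))
cv2.imwrite("pics/z6.png",np.hstack(o)); print(sense()['finger_gap'],sense()['ft_force'])
E
```

```text
time: 6.85
tool_pos: [490.7, 210.0, 135.6]
tcp_rot: [180.0, 0.0, -156.3]
ft_force: [-1.1, 1.7, 6.7]
finger_gap: 27.7
28.03907847779526 [-2.14508004  1.64165428  5.07514565]
```

View pics/z6.png

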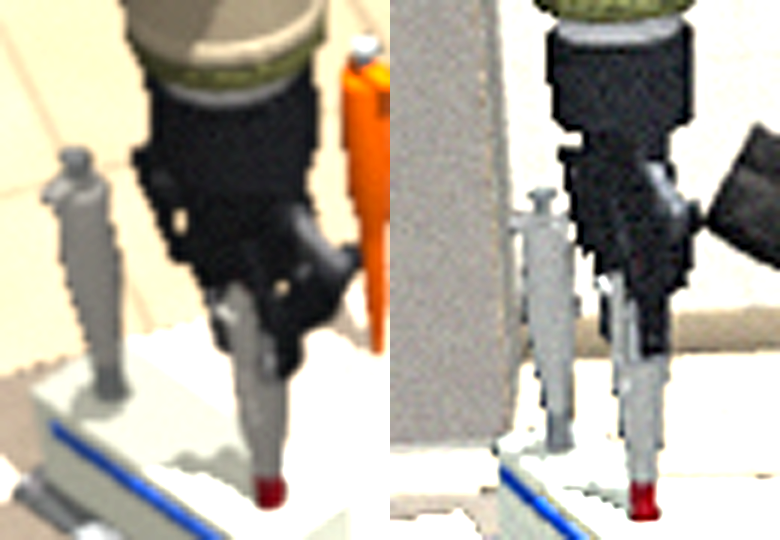

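The gap stopped at 28 mm on the 29 mm hand piece, so it is held. Now I draw it up.

```bash
python3 -m creep '{"translation":[[0,0,-10],[0,0,-15],[0,0,-20],[0,0,-20],[0,0,-20],[0,0,-20],[0,0,-15],[0,0,0]],"rotation":[[0,0,0],[0,0,0],[0,0,0],[0,0,0],[0,0,0],[0,0,0],[0,0,0],[0,0,0]],"claw":[10,10,10,10,10,10,10,10]}' 60
python3 - <<'E'
from h import *
f=[snapshot(n) for n in ("scene","side")]
o=[]
for a,(x,y) in zip(f,((190,75),(205,85))):
    c=cv2.resize(a["frame"][y:y+130,x:x+90,::-1],None,fx=4.4,fy=4.4,interpolation=cv2.INTER_CUBIC)
    o.append(np.clip(c.astype(float)*1.6,0,255).astype(np.uint8))
cv2.imwrite("pics/z7.png",np.hstack(o)); print(sense()['joint_pos'])
E
```

```text
time: 7.75
tool_pos: [491.9, 210.0, 258.6]
tcp_rot: [-179.9, 0.3, -156.3]
ft_force: [0.6, 0.4, -1.6]
finger_gap: 27.9
[ 1.76446961e+01 -3.86918976e+00  9.08453284e+01 -1.59384609e-02
  9.30150908e+01 -9.60191465e+01]
```

View pics/z7.png

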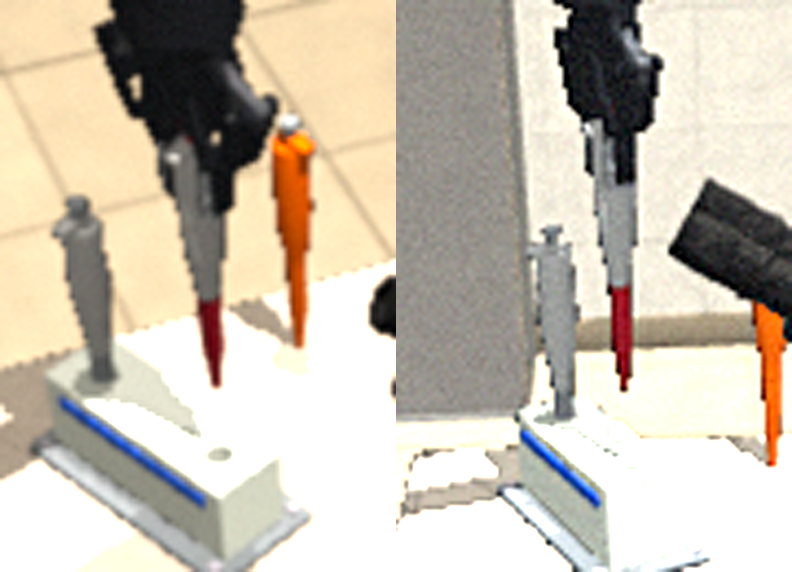

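It's drawn out and held straight, with the well empty and the tip above the stand. Now tip position in the tool frame and the route past the microscope's front.

```bash
cat >> h.py <<'E'
from scipy.spatial.transform import Rotation as R
np.set_printoptions(precision=1,suppress=True)
def rot(s): return R.from_euler('xyz',s['tcp_rot'],degrees=True)
E
python3 - <<'E'
from h import *
a=snapshot("scene");b=snapshot("side");s=sense();r=rot(s)
p,e=tri(a,(239.3,162.5),b,(257.3,173.2));print("tip",p,e,"tool",r.inv().apply(p-s['tool_pos']))
for n,im in(("a",a),("b",b)):
    f=im["frame"]
# dish rim centre: ring and dish via white+pieces ; average views
print("ring",plane(a,320.7,340.6,6),plane(b,264.9,317.8,6))
pos=s['tool_pos']
for q in ((400,150,258),(395,-60,258),(420,-300,258)):
    d=r.inv().apply(np.array(q)-pos);print(q,d,np.linalg.norm(d));pos=np.array(q)
E
```

```text
tip [495.  209.9 138. ] 1.2535923904591681 tool [ -5.1  -1.7 115.8]
ring [ 502.4 -328.2    6. ] [ 505.  -338.4    6. ]
(400, 150, 258) [106.2 -18.4  -3.9] 107.88859217346065
(395, -60, 258) [  88.9 -190.3    0.2] 210.0595153760001
(420, -300, 258) [  73.5 -229.8    0.1] 241.2985702402731
```

```bash
python3 -m creep '{"translation":[[26,-5,0],[26,-5,0],[27,-4,0],[27,-4,0],[18,-38,0],[18,-38,0],[18,-38,0],[18,-38,0],[17,-38,0],[0,0,0]],"rotation":[[0,0,0],[0,0,0],[0,0,0],[0,0,0],[0,0,0],[0,0,0],[0,0,0],[0,0,0],[0,0,0],[0,0,0]],"claw":[10,10,10,10,10,10,10,10,10,10]}' 60
python3 - <<'E'
from h import *
for n in ("scene","side"):
    s=snapshot(n);f=s["frame"];h=cv2.cvtColor(f,cv2.COLOR_RGB2HSV);H,S,V=[h[:,:,i].astype(int) for i in range(3)]
    m=((H>22)&(H<36)&(S>90)&(V>100)).astype(np.uint8)
    nn,l,st,c=cv2.connectedComponentsWithStats(m);i=1+np.argmax(st[1:,4])
    cn=cv2.findContours((l==i).astype(np.uint8),cv2.RETR_EXTERNAL,cv2.CHAIN_APPROX_NONE)[0][0]
    e=cv2.fitEllipse(cv2.convexHull(cn));print(n,st[i],e,plane(s,*e[0],6))
    g=f[:,:,::-1];cv2.imwrite(f"pics/{n}8.png",g)
print(sense()['joint_pos'])
E
```

```text
time: 8.95
tool_pos: [394.3, -63.2, 253.9]
tcp_rot: [-180.0, -0.1, -156.7]
ft_force: [-0.5, 1.5, -1.0]
finger_gap: 27.9
scene [  0 216  46  14 303] ((22.74693489074707, 218.7345428466797), (16.69000816345215, 48.88499450683594), 73.52183532714844) [-146.1  368.1    6. ]
side [248 304  35  22 181] ((264.7155456542969, 314.28302001953125), (22.35978889465332, 34.64578628540039), 85.63117980957031) [ 504.8 -326.3    6. ]
[ -16.   -25.7  109.1    0.    96.7 -129.5]
```

View pics/side8.png

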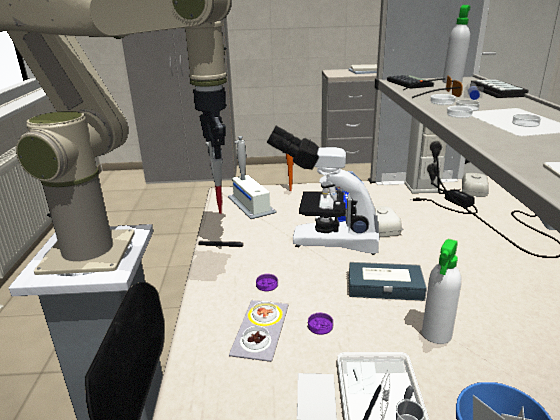

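View pics/scene8.png

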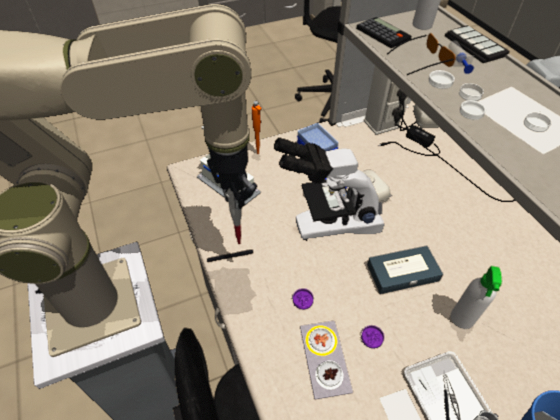

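```bash
python3 - <<'E'
from h import *
tip=np.array([503.5,-327,60.])
for yaw in (-156.7,-170,-180,170,160,150,140):
  for tilt in (40,):
    r=R.from_euler('xyz',[180,0,yaw],degrees=True)*R.from_rotvec([0,-np.radians(tilt),0])
    tcp=tip-r.apply([-5,-2,116])
    for d in (260,320):
      w=tcp-r.apply([0,0,d]); j1=np.degrees(np.arctan2(w[1],w[0]))
      o=[]
      for p in (90,110):
        e=(R.from_euler('ZY',[j1,p],degrees=True).inv()*r).as_euler('ZYZ',degrees=True)
        o.append([e[0],e[1],(e[2]-90+180)%360-180])
      print(yaw,d,"tcp",tcp,"wrist r %.0f z %.0f j1 %.0f"%(np.hypot(*w[:2]),w[2],j1),np.array(o).round())
E
```

```text
-156.7 260 tcp [ 430.7 -356.2  145.6] wrist r 505 z 345 j1 -57 [[  40.   84. -172.]
 [  43.   68.  174.]]
-156.7 320 tcp [ 430.7 -356.2  145.6] wrist r 500 z 391 j1 -61 [[  40.   86. -176.]
 [  42.   71.  171.]]
-170 260 tcp [ 426.  -338.6  145.6] wrist r 451 z 345 j1 -55 [[  37.   74. -160.]
 [  43.   59. -174.]]
-170 320 tcp [ 426.  -338.6  145.6] wrist r 436 z 391 j1 -59 [[  38.   77. -164.]
 [  43.   62. -178.]]
-180 260 tcp [ 425.1 -325.   145.6] wrist r 415 z 345 j1 -52 [[  33.   66. -149.]
 [  41.   50. -163.]]
-180 320 tcp [ 425.1 -325.   145.6] wrist r 392 z 391 j1 -56 [[  35.   69. -153.]
 [  42.   53. -167.]]
170 260 tcp [ 426.6 -311.4  145.6] wrist r 385 z 345 j1 -47 [[  27.   59. -135.]
 [  35.   42. -148.]]
170 320 tcp [ 426.6 -311.4  145.6] wrist r 355 z 391 j1 -51 [[  29.   61. -139.]
 [  37.   44. -152.]]
160 260 tcp [ 430.5 -298.3  145.6] wrist r 365 z 345 j1 -41 [[  17.   53. -117.]
 [  24.   34. -127.]]
160 320 tcp [ 430.5 -298.3  145.6] wrist r 329 z 391 j1 -44 [[  19.   54. -120.]
 [  27.   35. -131.]]
150 260 tcp [ 436.6 -286.1  145.6] wrist r 355 z 345 j1 -35 [[  4.  50. -96.]
 [  6.  30. -99.]]
150 320 tcp [ 436.6 -286.1  145.6] wrist r 317 z 391 j1 -35 [[   4.   50.  -97.]
 [   7.   30. -100.]]
140 260 tcp [ 444.7 -275.1  145.6] wrist r 358 z 345 j1 -28 [[-10.  51. -74.]
 [-15.  32. -68.]]
140 320 tcp [ 444.7 -275.1  145.6] wrist r 321 z 391 j1 -26 [[-11.  51. -73.]
 [-17.  32. -65.]]
```

```bash
python3 - <<'E'
from h import *
tip=np.array([503.5,-327,60.])
for yaw in (130,120,110):
    r=R.from_euler('xyz',[180,0,yaw],degrees=True)*R.from_rotvec([0,-np.radians(45),0])
    tcp=tip-r.apply([-5,-2,116])
    for d in (260,320):
      w=tcp-r.apply([0,0,d]); j1=np.degrees(np.arctan2(w[1],w[0]))
      o=[]
      for p in (90,110):
        e=(R.from_euler('ZY',[j1,p],degrees=True).inv()*r).as_euler('ZYZ',degrees=True)
        o.append([e[0],e[1],(e[2]-90+180)%360-180])
      print(yaw,d,"tcp",tcp,"w",w,"wrist r %.0f z %.0f j1 %.0f"%(np.hypot(*w[:2]),w[2],j1),np.array(o).round())
s=sense(); r=R.from_euler('xyz',[180,0,120],degrees=True)
print(s['tool_pos'],"at yaw120:",r.inv().apply(np.array([441,-222,254])-s['tool_pos']))
E
```

```text
130 260 tcp [ 450.  -260.2  138.5] w [ 331.9 -119.3  322.3] wrist r 353 z 322 j1 -20 [[-27.  52. -51.]
 [-38.  35. -35.]]
130 320 tcp [ 450.  -260.2  138.5] w [304.6 -86.8 364.8] wrist r 317 z 365 j1 -16 [[-29.  54. -46.]
 [-40.  38. -30.]]
120 260 tcp [ 462.5 -251.9  138.5] w [370.5 -92.7 322.3] wrist r 382 z 322 j1 -14 [[-36.  61. -34.]
 [-46.  45. -18.]]
120 320 tcp [ 462.5 -251.9  138.5] w [349.3 -55.9 364.8] wrist r 354 z 365 j1 -9 [[-38.  64. -30.]
 [-47.  49. -14.]]
110 260 tcp [ 476.1 -245.9  138.5] w [413.2 -73.2 322.3] wrist r 420 z 322 j1 -10 [[-41.  69. -22.]
 [-48.  55.  -6.]]
110 320 tcp [ 476.1 -245.9  138.5] w [398.7 -33.3 364.8] wrist r 400 z 365 j1 -5 [[-42.  73. -18.]
 [-49.  59.  -2.]]
[394.8 -59.6 254.1] at yaw120: [-163.8  -41.2    0.1]
```

```bash
python3 -m creep '{"translation":[[0,0,0],[0,0,0],[0,0,0],[0,0,0],[0,0,0],[0,0,0],[0,0,0],[0,0,0],[0,0,0],[0,0,0]],"rotation":[[0,0,0.145],[0,0,0.145],[0,0,0.145],[0,0,0.145],[0,0,0.145],[0,0,0.145],[0,0,0.145],[0,0,0.145],[0,0,0.145],[0,0,0.145]],"claw":[10,10,10,10,10,10,10,10,10,10]}' 60
python3 -m creep '{"translation":[[0,0,0],[0,0,0],[0,0,0]],"rotation":[[0,0,0.09],[0,0,0.09],[0,0,0]],"claw":[10,10,10]}' 60
python3 - <<'E'
from h import *
s=sense();r=rot(s);print(s['joint_pos'],r.inv().apply(np.array([476,-240,254])-s['tool_pos']))
E
```

```text
time: 10.05
tool_pos: [395.3, -57.2, 254.6]
tcp_rot: [-180.0, -0.1, 120.4]
ft_force: [0.7, -0.8, -1.0]
finger_gap: 27.9
time: 10.35
tool_pos: [395.3, -57.4, 254.6]
tcp_rot: [-180.0, -0.1, 110.3]
ft_force: [0.4, -0.9, -0.8]
finger_gap: 28.0
[-15.6 -25.7 109.1   0.   96.7 -36. ] [-199.3   12.2    0.4]
```

Translate (200 mm along tool −x), then start tilting.

```bash
python3 -m creep '{"translation":[[-30,2,0],[-30,2,0],[-35,2,0],[-35,2,0],[-35,2,0],[-35,2,0],[0,0,0]],"rotation":[[0,0,0],[0,0,0],[0,0,0],[0,0,0],[0,0,0],[0,0,0],[0,0,0]],"claw":[10,10,10,10,10,10,10]}' 60
python3 -m creep '{"translation":[[0,0,0],[0,0,0],[0,0,0],[0,0,0],[0,0,0]],"rotation":[[0,-0.09,0],[0,-0.1,0],[0,-0.1,0],[0,-0.1,0],[0,0,0]],"claw":[10,10,10,10,10]}' 60
python3 - <<'E'
from h import *
s=sense();print(s['joint_pos'])
for n in ("scene","side"): cv2.imwrite(f"pics/{n}9.png",snapshot(n)["frame"][:,:,::-1])
E
```

```text
time: 11.05
tool_pos: [476.7, -244.4, 253.4]
tcp_rot: [-179.9, -0.1, 110.4]
ft_force: [-1.2, 1.2, -1.6]
finger_gap: 27.8
time: 11.55
tool_pos: [475.3, -238.9, 253.1]
tcp_rot: [-179.9, 22.3, 110.7]
ft_force: [-0.6, -0.0, -1.9]
finger_gap: 27.8
[-19.7 -19.7 107.8 -17.3  77.7 -38.8]
```

View pics/scene9.png

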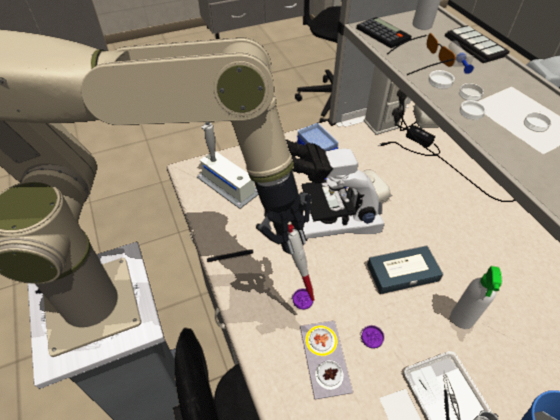

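View pics/side9.png

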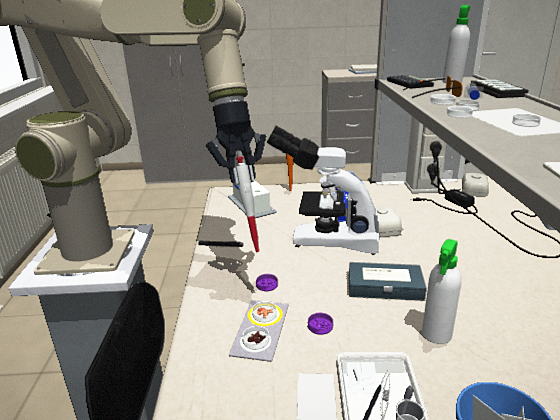

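Both views show the tip swinging out towards the dish as intended, red tip at (312,298) in the scene view, everything clear. I finish the tilt.

```bash
python3 -m creep '{"translation":[[0,0,0],[0,0,0],[0,0,0],[0,0,0],[0,0,0],[0,0,0]],"rotation":[[0,-0.1,0],[0,-0.1,0],[0,-0.1,0],[0,-0.09,0],[0,0,0],[0,0,0]],"claw":[10,10,10,10,10,10]}' 60
python3 - <<'E'
from h import *
s=sense();print(s['joint_pos'])
o=[]
for n in ("scene","side"):
    im=snapshot(n);f=im["frame"];h=cv2.cvtColor(f,cv2.COLOR_RGB2HSV);H,S,V=[h[:,:,i].astype(int) for i in range(3)]
    m=((H<6)|(H>172))&(S>130)&(V>50)
    print(n,blobs(m,6)); ys,xs=np.nonzero(m); 
    x,y=(260,200) if n=="scene" else (210,170)
    o.append(cv2.resize(f[y:y+180,x:x+120,::-1],None,fx=3.3,fy=3.3,interpolation=cv2.INTER_CUBIC))
cv2.imwrite("pics/z10.png",np.hstack(o))
E
```

```text
time: 12.25
tool_pos: [476.2, -242.1, 255.2]
tcp_rot: [-179.9, 44.5, 110.4]
ft_force: [0.4, 0.0, -0.6]
finger_gap: 27.9
[ -4.7 -27.5 122.1 -42.8  69.4 -15.2]
scene [([280.6, 225.6], [277, 222, 7, 8, 37]), ([317.5, 289.1], [308, 275, 20, 32, 170]), ([315.8, 337.8], [314, 336, 4, 4, 11]), ([326.4, 376.2], [325, 374, 4, 5, 10])]
side [([236.1, 161.5], [233, 159, 7, 6, 30]), ([256.8, 229.1], [249, 213, 16, 37, 211]), ([259.6, 309.1], [258, 308, 4, 3, 9]), ([257.6, 334.0], [257, 332, 3, 4, 7]), ([251.1, 338.1], [249, 335, 6, 6, 15]), ([259.6, 338.6], [255, 336, 10, 6, 11])]
```

View pics/z10.png

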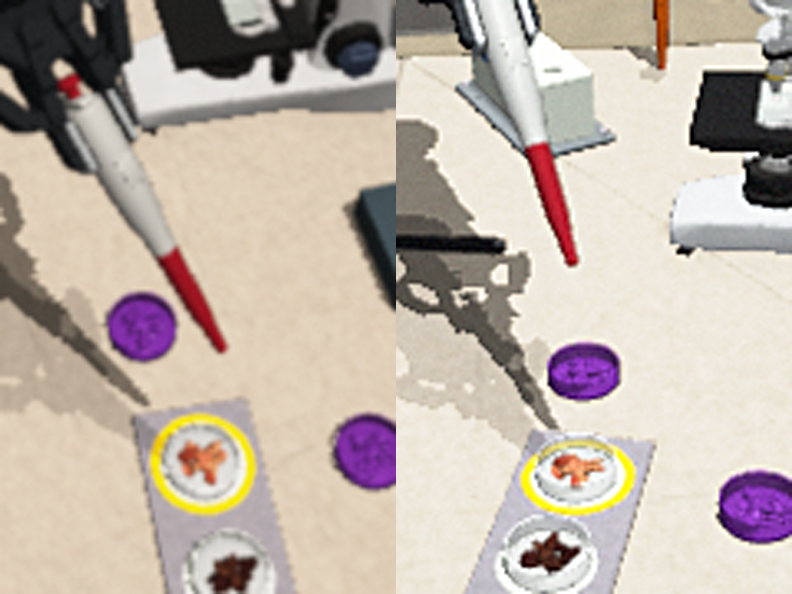

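```bash
python3 - <<'E'
from h import *
a=snapshot("scene");b=snapshot("side");s=sense();r=rot(s)
t,e=tri(a,(327.3,306.4),b,(263.3,250));q,e2=tri(a,(280.6,225.6),b,(236.1,161.5))
v=t-q;print(t,e,q,e2,"len",np.linalg.norm(v),"lean",np.degrees(np.arccos(-v[2]/np.linalg.norm(v))))
print("tool tip",r.inv().apply(t-s['tool_pos']))
# dish rim ellipse: mean of both; required
D=np.array([503.5,-327,66])
d=r.inv().apply(D-t);print("move tool",d, "world",D-t)
dx=D-t; print("horiz in tool",r.inv().apply([dx[0],dx[1],0]),"vert",r.inv().apply([0,0,dx[2]]))
E
```

```text
[ 507.6 -323.8  172.2] 2.346041284895707 [ 455.1 -188.1  323. ] 2.3064700181534104 len 209.5276346096424 lean 43.97475603366203
tool tip [ -2.2   1.3 120.6]
move tool [73.5 -5.1 76.7] world [  -4.1   -3.2 -106.2]
horiz in tool [-1.1 -4.9  1.1] vert [74.6 -0.1 75.6]
```

Tip at (508,-324,172), lean 44°, measured length about right. I lower it by about 106 mm.

```bash
python3 -m creep '{"translation":[[15,-1,15],[15,-1,15],[15,-1,15],[12,-1,13],[9,-1,10],[7,0,8],[0,0,0],[0,0,0],[0,0,0]],"rotation":[[0,0,0],[0,0,0],[0,0,0],[0,0,0],[0,0,0],[0,0,0],[0,0,0],[0,0,0],[0,0,0]],"claw":[10,10,10,10,10,10,10,10,10]}' 60
python3 - <<'E'
from h import *
s=sense();print(s['joint_pos'])
o=[]
for n in ("scene","side"):
    im=snapshot(n);f=im["frame"];h=cv2.cvtColor(f,cv2.COLOR_RGB2HSV);H,S,V=[h[:,:,i].astype(int) for i in range(3)]
    print(n,blobs(((H<6)|(H>172))&(S>130)&(V>50),6))
    x,y=(260,230) if n=="scene" else (210,200)
    o.append(cv2.resize(f[y:y+180,x:x+120,::-1],None,fx=3.3,fy=3.3,interpolation=cv2.INTER_CUBIC))
cv2.imwrite("pics/z11.png",np.hstack(o))
E
```

```text
time: 13.35
tool_pos: [472.6, -245.7, 151.0]
tcp_rot: [179.9, 44.7, 110.2]
ft_force: [0.2, -0.3, -1.3]
finger_gap: 27.9
[ -5.2 -21.8 129.4 -47.4  59.7  -5.1]
scene [([279.2, 256.4], [276, 254, 7, 6, 29]), ([313.8, 313.5], [305, 302, 19, 27, 138]), ([315.8, 337.8], [314, 336, 4, 4, 11]), ([326.2, 376.4], [325, 374, 3, 5, 12])]
side [([237.6, 204.7], [235, 203, 6, 5, 23]), ([257.5, 271.5], [250, 256, 15, 36, 199]), ([259.8, 309.1], [258, 308, 5, 3, 10]), ([256.6, 335.1], [255, 334, 5, 4, 8]), ([250.9, 338.6], [249, 337, 5, 4, 14]), ([258.2, 340.0], [256, 338, 6, 4, 10])]
```

View pics/z11.png

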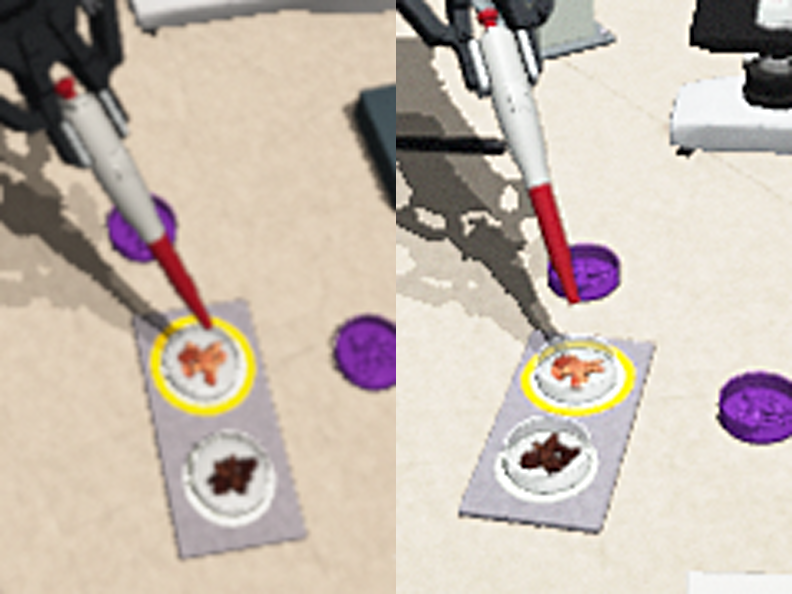

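```bash
python3 - <<'E'
from h import *
a=snapshot("scene");b=snapshot("side");s=sense();r=rot(s)
t,e=tri(a,(260+209.5/3.3,230+328/3.3),b,(210+177.5/3.3,200+302/3.3));q,e2=tri(a,(279.2,256.4),b,(237.6,204.7))
v=t-q;print("tip",t,e,"button",q,e2,"len",np.linalg.norm(v),"lean",np.degrees(np.arccos(-v[2]/np.linalg.norm(v))))
print("tip expected",s['tool_pos']+r.apply([-2.2,1.3,120.6]))
print("dish scene",plane(a,260+203/3.3,230+363/3.3,9),"side",plane(b,210+(577-396)/3.3,200+371/3.3,13))
print("proj",proj(a,(503.5,-327,6)),proj(b,(503.5,-327,6)))
print(s['time'],s['qd'],r.inv().apply(np.array([503.5,-327,63])-t))
E
```

```text
tip [ 504.6 -328.9   70. ] 1.6396206275809146 button [ 451.3 -190.9  217.5] 3.014128980536684 len 208.91672233427076 lean 45.094891748005736
tip expected [ 503.6 -326.2   66.5]
dish scene [ 504.1 -328.7    9. ] side [ 505.3 -328.5   13. ]
proj [320.9 340. ] [264.1 314.5]
13.55 [ 0.   0.2  0.2  0.  -0.1  0.1] [ 6.5 -0.4  3.4]
```

The tip is at (504.6,-328.9,70), against a dish centre of about (504.5,-328.5). The lean is 45° and the joints are still. Last check is the other pipettor and bystanders, then hand in.

```bash
python3 - <<'E'
from h import *
a=snapshot("side");cv2.imwrite("pics/side12.png",a["frame"][:,:,::-1])
s=sense();print(s['finger_gap'],s['ft_force'])
E
```

```text
27.67170737237471 [-0.3  0.6 -0.6]
```

View pics/side12.png

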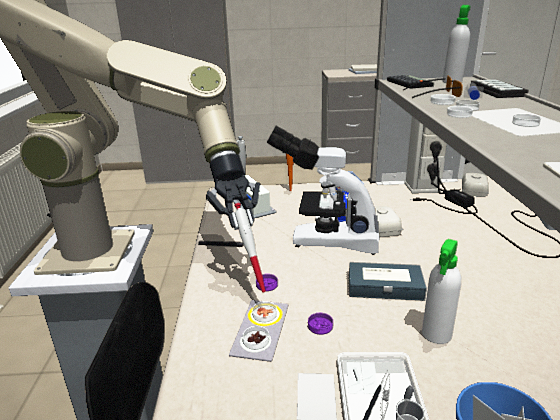

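The side view shows the grey pipettor still in the stand, its button at about (242,138) as at the start. The dishes, pen and microscope are where they were.

```bash
python3 - <<'E'
from bench import *
print(hand_in())
E
```

```text
the job is handed in; nothing more can be done
None
```

The ringed dish held the red pieces, so I drew the red pipettor out of its stand. I carried it past the front of the microscope and handed in at about 13.6 s, still holding it over that dish.

**Last checks:**

| Check | Measured |
|---|---|
| Tip position | (505, -329, 70) mm |
| Ringed dish centre | about (504.5, -328.5) mm |
| Tip above dish | about 5 cm above the rim |
| Lean | 45° |
| Finger gap | 27.7–28 mm on the 29 mm hand piece, steady |
| Force on the tool | about 1 N |

The grey pipettor, both dishes and the pen looked unmoved in the last pictures. I did not measure the grip force on the pipettor itself.

**Disagreements:**
- **Fingertips:** the cameras showed the open fingertips about 40 mm behind the reported TCP, not at it. I went down about 30 mm further than the stated dimensions suggested, watching the force, and gripped by what the images showed.
- **Tip height:** the height from the two cameras (70 mm) and from the arm's own pose (66.5 mm) differ by about 3.5 mm. Both are within the allowed 32 to 115 mm.
- **Ring position:** my first colour-mask estimates of the ring differed by 10 mm in y between the two views. Fitting an ellipse in the side view brought them to within about 2 mm.

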